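Pack gas struts in the shipping tray and lock them down

TASK

Pack every gas strut from the mat into the wooden shipping tray: lay each one level across the two raised notched rails, in a notch pair of its own, with its thick tube on the rail nearer the robot and its thin rod on the far rail, between the tray's end walls. When all are lying in place, swing the hold-down bar fully down over them, and then press both push-lock pins on the bar fully home. Leave the bottle, the tape dispenser and the small bin alone.

Things in the scene. Friction and masses are not known exactly. Their poses are not given: they have to be found in the camera images.
- tray: fixed plywood tray 256x345 mm, deck 42 mm up, end walls (inner faces x=-120, +120) 85 mm high. Origin: centre of underside; x away from robot, y left, z up. Two 14 mm rails along y: at x=-65 for tubes (notch bottoms 60 mm up), x=+65 for rods (66 mm up), 4 V-notches each, teeth 17-20 mm high. A packed strut's origin is at x=0, y=-81, -27, 27 or 81, z=71 mm
- bar (a joint): the tray's hinged hold-down bar: round steel, 14 mm thick, 270 mm long along y, on two 110 mm side arms. 0 = fully down (stop), grows as it swings up and away from the robot, to 2.2 rad; above 1.9 it is clear of struts being lowered in. Stays where left; 3 to 5 N at the bar moves it. Four rubber pads reach 21 mm below its axis (when down), over the notches; its middle 38 mm is bare
- bar_mid (a point): middle of the hold-down bar, on its axis; with the bar at angle a it lies 110*cos(a) mm from the pivot towards the tray's -x and 110*sin(a) mm above it (down: 105 mm above the table, at the tray's x=0)
- bar_pivot (a point): middle of the bar's hinge axis, at the tray's x = +110 mm, 105 mm up; the axis runs along the tray's y
- pin_left (a joint): push-lock pin in the +y end of the bar (146 mm from its middle): a black round head, 22 mm across and 6 mm thick, on a steel pin. 0 = out, 0.010 m = pushed fully in; moves square to the bar's arms, straight down when the bar is down. It is stiff (about 4 N) and stays where it is pushed
- pin_right (a joint): the same at the -y end of the bar
- pin_left_top (a point): centre of the top of the left pin's head (19 mm above the bar's axis when out and the bar is down, 9 mm when in)
- pin_right_top (a point): the same for the right pin
- mat: thin cardboard supply mat fixed on the table, 260 x 300 x 3 mm, origin at the centre of its underside; the struts start on it, lying along x either way round
- bottle: bystander: clear plastic bottle, 60 mm across, 130 mm tall, origin at the centre of its underside
- tape: bystander: tape dispenser with a roll, 82 mm tall, origin at the centre of its underside
- parts_bin: bystander: small white open bin 90 x 120 x 50 mm, origin at the centre of its underside
- strut0: gas strut, 208 mm long, 0.12 to 0.25 kg, may be absent. Its x axis runs along it from the thick dark tube (22 mm across, x = -90 to +20 mm) to the thin bright rod (10 mm across, x = +20 to +90 mm); a 24 mm square, 14 mm long black end block at each end. Origin on its axis at half length; it balances near x = -20 mm; lying on a flat surface its axis is 12 mm up
- strut0_tube (a point): point on strut0's axis at x = -65 mm, where the tube rail carries it
- strut0_rod (a point): point on strut0's axis at x = +65 mm, where the rod rail carries it
- strut1: gas strut, 208 mm long, 0.12 to 0.25 kg, may be absent. Its x axis runs along it from the thick dark tube (22 mm across, x = -90 to +20 mm) to the thin bright rod (10 mm across, x = +20 to +90 mm); a 24 mm square, 14 mm long black end block at each end. Origin on its axis at half length; it balances near x = -20 mm; lying on a flat surface its axis is 12 mm up
- strut1_tube (a point): point on strut1's axis at x = -65 mm, where the tube rail carries it
- strut1_rod (a point): point on strut1's axis at x = +65 mm, where the rod rail carries it
- strut2: gas strut, 208 mm long, 0.12 to 0.25 kg, may be absent. Its x axis runs along it from the thick dark tube (22 mm across, x = -90 to +20 mm) to the thin bright rod (10 mm across, x = +20 to +90 mm); a 24 mm square, 14 mm long black end block at each end. Origin on its axis at half length; it balances near x = -20 mm; lying on a flat surface its axis is 12 mm up
- strut2_tube (a point): point on strut2's axis at x = -65 mm, where the tube rail carries it
- strut2_rod (a point): point on strut2's axis at x = +65 mm, where the rod rail carries it
- strut3: gas strut, 208 mm long, 0.12 to 0.25 kg, may be absent. Its x axis runs along it from the thick dark tube (22 mm across, x = -90 to +20 mm) to the thin bright rod (10 mm across, x = +20 to +90 mm); a 24 mm square, 14 mm long black end block at each end. Origin on its axis at half length; it balances near x = -20 mm; lying on a flat surface its axis is 12 mm up
- strut3_tube (a point): point on strut3's axis at x = -65 mm, where the tube rail carries it
- strut3_rod (a point): point on strut3's axis at x = +65 mm, where the rod rail carries it
Not all that is in view belongs to the job. What is shaped like the strut2 but orange is not meant.

How it is judged:
By the outcome, as a careful person would: the job done as asked, in the order asked, and still so for the second after the job is handed in, with the robot touching nothing.
Of strut0, strut1, strut2, strut3 only 3 to 4 are there at a start; the rules pass over those that are not, and their reading is None.
At some moment in a run one of strut0, strut1, strut2, strut3 may be knocked a few centimetres aside while the robot is not near it.
Once in a run the grip may slacken for a moment while it holds something.
It also fails if it takes over 210 s, if anything falls off the work surface, if the arm or the gripper's body presses on something with over 40 N, if the wrist force passes 120 N, or if a joint passes its speed limit or range.

ROBOT

A 6-joint arm with a two-finger parallel gripper is mounted at the origin on the work surface. World frame = base frame: x ahead of the robot, y to its left, z up, the work surface at z = 0. Lengths are in m, angles in rad, forces in N, time in s.
With the tool pointing down it reaches from about 0.35 to 0.8 m from the base axis. Payload 7.3 kg.
Tool frame: the origin (TCP) lies between the finger pads; the fingertips stand 25 mm ahead of it and the grasp point (between the pads) lies 6 mm ahead of it (r.tip_extent is the distance from the TCP to the fingertips, in m); z points along the fingers, y is the line along which they close (so a half turn about z gives the same grasp; the last joint's range is limited). The gripper opens to 85 mm and grips with 20 to 120 N. Pads are 22 mm wide; open, the fingers measure 114 mm over their backs; the gripper's body (76 mm by 85 mm) begins 54 mm behind the grasp point. The pads swing forward as they close: fully open they stand 13 mm farther back than shut.
Start: joints at [1.013, 0.342, 1.524, -0, 1.275, -0.146], TCP at [0.21, 0.481, 0.256] pointing down, gripper open.
Joint ranges: [-2.53, 2.53], [-0.77, 2.02], [0.04, 2.7], [-1, 4.14], [0.28, 2.66], [-3.11, 3.11]. Speed limits (rad/s): [2.57, 2.57, 3.14, 3.14, 3.14, 3.14].

INTERFACE

Orientations are given as a unit quaternion [x, y, z, w].
In Python, from workcell import r, command_gripper, optics gives the robot as it stands. The module is installed in compiled form; this text tells all that it offers. Calls block until the motion is done:
- r.reach(position, orientation): joint-space move of the TCP to a pose.
- r.move_straight(position, orientation=None, speed=0.15, max_force=None): straight line of the TCP; orientation=None keeps the orientation; speed is the mean speed in m/s. With max_force (N) it stops when the force on the tool has changed by that much, and returns True; else False.
- r.movej(angles): joint-space move.
- command_gripper(opening, force=None): finger opening in m; force is the grip in N (None keeps the last); returns when the fingers have stopped.
- r.hold(seconds).
- r.solve_ik(position, orientation): joint angles nearest the present ones, or None.
- r.read_state(): the state.
- optics.get_image(name): name is "scene" or "top"; returns (picture, depth): 384x512x3 uint8, red, green, blue; 384x512 float32, m along the optical axis (not along the pixel's ray), 0 where there is no reading.
- optics.camera_model(name): a dict with "K" (3x3 intrinsics, pixels), "k1" (the pictures are not rectified: a ray, as slopes to the right and down, at radius r is drawn at 1 + k1 r^2 times it, then the intrinsics apply), "R" (3x3) and "t" (3): a world point X has camera coordinates R X + t. Camera axes: x right, y down, z forward; pixel columns grow to the right and rows downward; lengths in m; the calibration is good to about 2 mm. A picture is of the moment at which its call begins. camera_model takes no time and is no camera call.
A pose or a line that the arm cannot do raises r.PlanningError and nothing moves.
- r.finish_job(): hands the job in; it is judged then, once.
The state is a dict: "time_s": time; "joint_positions": joint angles; "dq": joint speeds; "tau": joint torques, N m; "eef_pos": TCP position; "eef_rot": TCP orientation; "contact_force": force on the tool from outside, world axes, zero at the start; "torque": the same for the moment, N m; "grip_width": finger opening in m; "grip_force": force on a finger pad.
Only numpy, scipy, OpenCV 4.12 (cv2) and the standard library are available. Lean on these libraries where they do the work, as an engineer would, in place of code of your own. Each camera call takes 0.05 s, during which the arm holds its last target. There are 200 camera calls.

## Working session

There is one attempt and no reset: what is moved stays moved. The work goes in short steps, each a Python script; the robot and the scene stay as the last script left them, time stands still between calls to the robot, and variables do not carry over. Pictures are saved under pics/ and viewed, at most 14 in all, crops included, and the job is handed in when it is done.

```bash
mkdir -p pics; ls
cat > h.py <<'E'
import numpy as np, cv2
from workcell import r, command_gripper, optics
def snap(n):
    im,d=optics.get_image(n); return im,d,optics.camera_model(n)
def save(im,f,box=None,s=1):
    if box: im=im[box[1]:box[3],box[0]:box[2]]
    im=cv2.resize(im,None,fx=s,fy=s,interpolation=cv2.INTER_CUBIC)
    cv2.imwrite('pics/'+f,im[:,:,::-1])
def slopes(c,uv):
    K=np.array(c['K']);uv=np.atleast_2d(np.array(uv,float))
    p=np.stack([(uv[:,0]-K[0,2])/K[0,0],(uv[:,1]-K[1,2])/K[1,1]],1); q=p.copy()
    for _ in range(20): q=p/(1+c['k1']*(q**2).sum(1,keepdims=True))
    return q
def onplane(c,uv,z):
    q=slopes(c,uv);R=np.array(c['R']);t=np.array(c['t']).ravel()
    C=-R.T@t; d=np.c_[q,np.ones(len(q))]@R
    return C+d*((z-C[2])/d[:,2])[:,None]
def cloud(d,c):
    h,w=d.shape;u,v=np.meshgrid(np.arange(w),np.arange(h))
    q=slopes(c,np.c_[u.ravel(),v.ravel()]);X=np.c_[q,np.ones(len(q))]*d.ravel()[:,None]
    return ((X-np.array(c['t']).ravel())@np.array(c['R'])).reshape(h,w,3)
def project(c,X):
    X=np.atleast_2d(X)@np.array(c['R']).T+np.array(c['t']).ravel();q=X[:,:2]/X[:,2:]
    q=q*(1+c['k1']*(q**2).sum(1,keepdims=True));K=np.array(c['K'])
    return np.c_[q[:,0]*K[0,0]+K[0,2],q[:,1]*K[1,1]+K[1,2]]
E
python3 - <<'E'
from h import *
for n in('scene','top'):
    im,d,c=snap(n);save(im,n+'0.png',s=1.5);np.savez(n+'0.npz',im=im,d=d)
    R=np.array(c['R']);print(n,c['K'],c['k1'],-R.T@np.array(c['t']).ravel(),R.round(3).tolist(),(d>0).mean())
print(r.read_state()['time_s'],r.tip_extent)
E
```

```text
pics
scene [[368.26815792   0.         256.86486847]
 [  0.         368.26815792 190.68870932]
 [  0.           0.           1.        ]] 0.008027610561065676 [1.15067417 0.34075234 0.95715838] [[-0.509, 0.861, 0.001], [0.621, 0.367, -0.693], [-0.597, -0.352, -0.721]] 0.9960378011067709
top [[430.93056021   0.         255.83782285]
 [  0.         430.93056021 185.69181569]
 [  0.           0.           1.        ]] -0.027212613915072955 [ 0.374014   -0.07778447  1.3445095 ] [[-0.002, -1.0, -0.016], [-0.996, 0.003, -0.093], [0.093, 0.016, -0.996]] 0.9960225423177084
0.1 0.025
```

View pics/scene0.png

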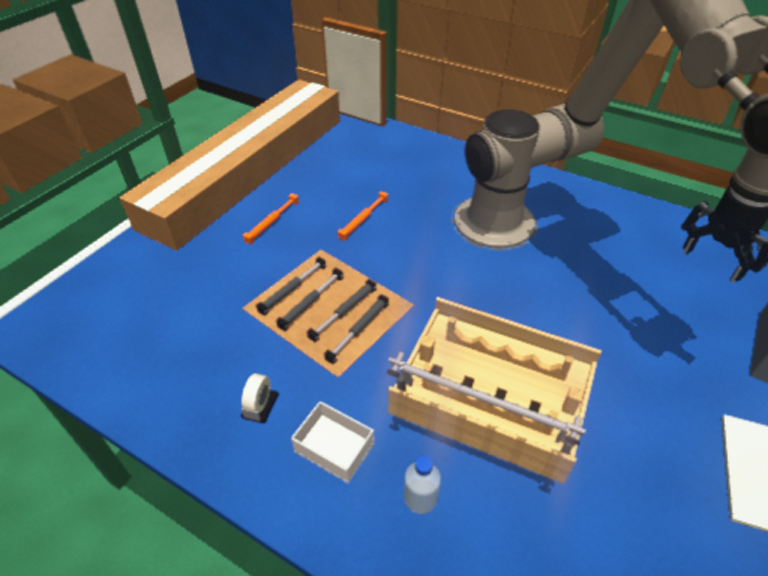

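View pics/top0.png

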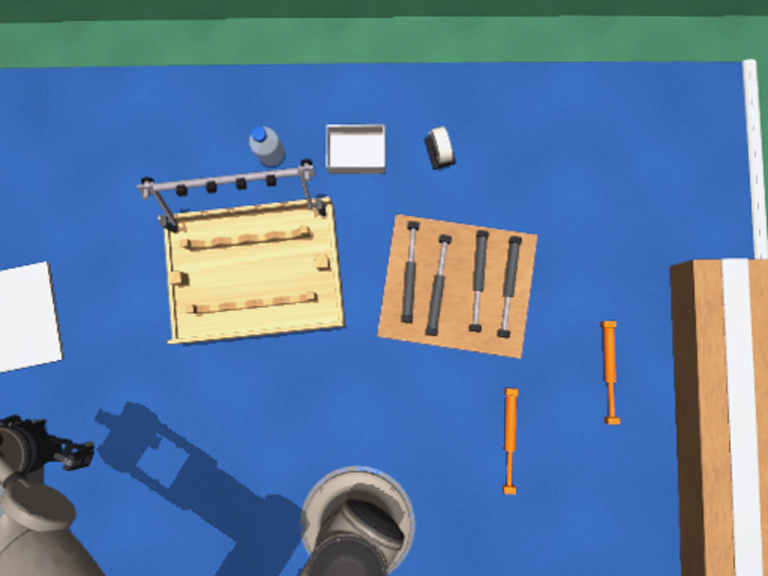

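The bar stands swung up. Four struts lie on the mat: the left two have the tube near the robot, the right two have it far and need a half turn. The orange ones are decoys. I'll measure from crops plus depth.

Run:
```python
from h import *
T=np.load('top0.npz');S=np.load('scene0.npz')
save(T['im'],'topc.png',(90,100,365,245),2.9);save(S['im'],'scc.png',(160,160,405,325),3.2)
ct,cs=optics.camera_model('top'),optics.camera_model('scene')
for nm,D,c in(('top',T,ct),('scene',S,cs)):
    P=cloud(D['d'],c);im=D['im'].astype(int)
    # struts: points over mat above 8mm
    z=P[...,2];m=(z>.009)&(z<.045)&(P[...,1]<-.02)&(P[...,1]>-.5)&(P[...,0]>.3)&(P[...,0]<.75)
    n,l,st,ce=cv2.connectedComponentsWithStats(m.astype(np.uint8),connectivity=4)
    for i in range(1,n):
        if st[i,4]<50:continue
        p=P[l==i];cc=p[:,:2].mean(0);w,v=np.linalg.eigh(np.cov((p[:,:2]-cc).T));a=v[:,1]*np.sign(v[0,1]);s=(p[:,:2]-cc)@a;
        print(nm,st[i],cc.round(4),'mid',(cc+a*(s.max()+s.min())/2).round(4),'yaw',np.arctan2(a[1],a[0]).round(3),'len',np.ptp(s).round(3),'z95',np.percentile(p[:,2],95).round(4))
```

```text
top [287 105  17   8  56] [ 0.7423 -0.1758] mid [ 0.7428 -0.1815] yaw -1.479 len 0.05 z95 0.0324
top [267 147  12  69 405] [ 0.5022 -0.1082] mid [ 0.513 -0.109] yaw -0.071 len 0.21 z95 0.0301
top [312 153  14  68 422] [ 0.5061 -0.2506] mid [ 0.4948 -0.2496] yaw -0.089 len 0.208 z95 0.0307
top [283 156  18  68 409] [ 0.4745 -0.1652] mid [ 0.4856 -0.1669] yaw -0.154 len 0.207 z95 0.0302
top [331 157  18  68 413] [ 0.4933 -0.3139] mid [ 0.4826 -0.3124] yaw -0.14 len 0.208 z95 0.0305
scene [170 171  47  39 305] [ 0.4968 -0.3114] mid [ 0.4811 -0.3093] yaw -0.133 len 0.208 z95 0.0292
scene [184 178  44  42 317] [ 0.5093 -0.2481] mid [ 0.4932 -0.2468] yaw -0.085 len 0.208 z95 0.0289
scene [204 186  47  41 321] [ 0.4809 -0.1634] mid [ 0.485  -0.1641] yaw -0.165 len 0.21 z95 0.0294
scene [216 196  43  46 339] [ 0.5089 -0.106 ] mid [ 0.5132 -0.1064] yaw -0.082 len 0.21 z95 0.029
scene [209 269  15  13 103] [ 0.731  -0.0445] mid [ 0.7298 -0.0417] yaw -1.147 len 0.041 z95 0.0437
```

View pics/topc.png

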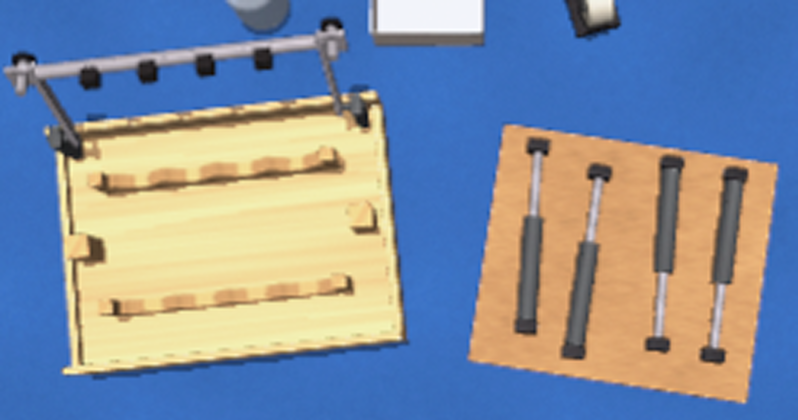

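View pics/scc.png

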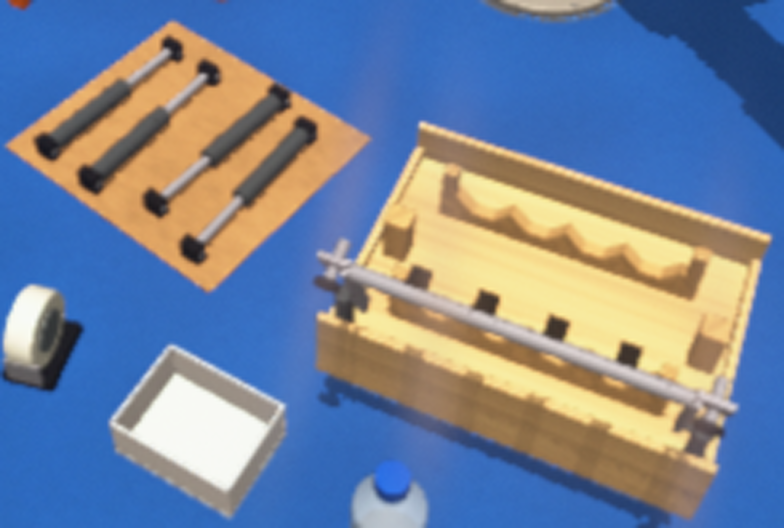

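```bash
cat > fit.py <<'E'
from h import *
from scipy.optimize import least_squares
T=np.load('top0.npz');S=np.load('scene0.npz')
res=[]
for nm,D in(('top',T),('scene',S)):
    c=optics.camera_model(nm);P=cloud(D['d'],c);z=P[...,2]
    m=(z>.077)&(z<.091)&(P[...,0]>.3)&(P[...,0]<.72)&(P[...,1]<.42)&(P[...,1]>-.03)
    p=P[m]
    # fit: tray pose from wall-top points at |x'| in 120..128 and near-wall ends, robustly
    def f(q,p=p):
        d=p[:,:2]-q[:2];cs,sn=np.cos(q[2]),np.sin(q[2]);x=d@[cs,sn]
        return np.clip(np.abs(np.abs(x)-.124),0,.02)
    best=min((least_squares(f,[x,y,a],loss='soft_l1',f_scale=.003) for x in(.47,.5,.53) for y in(.18,) for a in(0,.1,.2)),key=lambda s:s.cost)
    q=best.x
    d=p[:,:2]-q[:2];cs,sn=np.cos(q[2]),np.sin(q[2]);x=d@[cs,sn];y=d@[-sn,cs]
    near=np.abs(x+.124)<.009;far=np.abs(x-.124)<.009
    lo,hi=y[near].min(),y[near].max();print(nm,q[:3].round(4),near.sum(),far.sum(),'near y',lo,hi,hi-lo,'far',y[far].min(),y[far].max(),'z',np.median(p[near,2]))
    yc=(lo+hi)/2; o=q[:2]+yc*np.array([-sn,cs]);print(' tray',o.round(4),q[2].round(4));res.append([*o,q[2]])
o=np.mean(res,0);print('mean',o)
np.save('tray.npy',o)
def W(x,y,z):return [o[0]+x*np.cos(o[2])-y*np.sin(o[2]),o[1]+x*np.sin(o[2])+y*np.cos(o[2]),z]
ct=optics.camera_model('top');cs_=optics.camera_model('scene')
for a in(1.9,2.0,2.1,2.2):
    X=W(.11-.11*np.cos(a),0,.105+.11*np.sin(a));print(a,((project(ct,X)[0]+.5-[90,100])*2.9).round(),((project(cs_,X)[0]+.5-[160,160])*3.2).round())
pts=[W(s*.128,t*.1725,.085) for s in(-1,1) for t in(-1,1)]+[W(x,y,z) for x,z in((-.065,.06),(.065,.066)) for y in(-.081,-.027,.027,.081)]
out=[]
for D,c,b,s in((T,ct,(90,100,250,245),2.5),(S,cs_,(250,190,405,325),2.5)):
    im=cv2.resize(D['im'][b[1]:b[3],b[0]:b[2]],None,fx=s,fy=s,interpolation=cv2.INTER_CUBIC)
    for u in project(c,np.array(pts)): cv2.circle(im,tuple(int(k) for k in (u+.5-b[:2])*s),2,(255,0,0),-1)
    out.append(cv2.copyMakeBorder(im,0,400-im.shape[0],0,0,0))
save(np.hstack(out),'ov.png')
E
python3 fit.py
```

```text
top [0.4921 0.3922 0.1052] 325 316 near y -0.35510692430769125 -0.01526237016735514 0.3398445541403361 far -0.3562676046445617 -0.013227912129834339 z 0.08526364666132533
 tray [0.5115 0.2081] 0.1052
scene [0.461  0.6775 0.1069] 439 577 near y -0.6420333530665396 -0.2953276580977827 0.3467056949687569 far -0.6426321956571994 -0.2967560927025561 z 0.08454602127993885
 tray [0.5109 0.2115] 0.1069
mean [0.51121926 0.20980014 0.10602139]
1.9 [176.  63.] [516. 327.]
2.0 [176.  54.] [511. 341.]
2.1 [177.  45.] [506. 355.]
2.2 [178.  37.] [501. 369.]
```

View pics/ov.png

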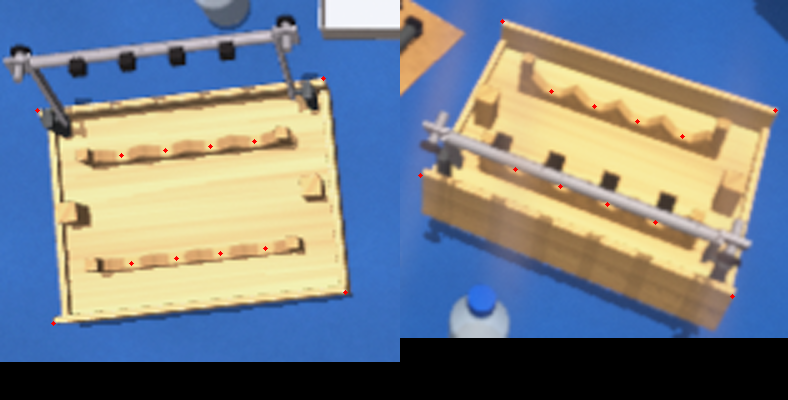

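Tray is fixed at (0.511, 0.210), yaw 0.106, and both views agree to about 3 mm. Wall heights read 85 mm, the bar sits at about 2.0 rad (clear), and strut block tops read 29–30 mm against the 27 expected. I'll pick and place the first strut.

```bash
cat > act.py <<'E'
from h import *
from scipy.spatial.transform import Rotation as Ro
o=np.load('tray.npy')
def W(x,y,z):
    c,s=np.cos(o[2]),np.sin(o[2]);return np.array([o[0]+x*c-y*s,o[1]+x*s+y*c,z])
def q(yaw): return (Ro.from_euler('z',yaw)*Ro.from_matrix(np.diag([1.,-1,-1]))).as_quat()
def struts(nm):
    im,d,c=snap(nm);P=cloud(d,c);z=P[...,2];out=[]
    m=(z>.009)&(z<.045)&(P[...,1]<.05)&(P[...,1]>-.5)&(P[...,0]>.3)&(P[...,0]<.75)
    n,l,st,_=cv2.connectedComponentsWithStats(m.astype(np.uint8),connectivity=4)
    for i in range(1,n):
        p=P[l==i][:,:2]
        if len(p)<150: continue
        col=im[l==i].mean(0)
        if col[0]-col[2]>60: continue
        cc=p.mean(0);v=np.linalg.eigh(np.cov((p-cc).T))[1][:,1];s=(p-cc)@v;h=(s.max()+s.min())/2
        if not .19<np.ptp(s)<.23: print('odd blob',nm,cc,np.ptp(s));continue
        mid=cc+v*h; 
        # tube end: wider side of the middle
        w=np.array([np.ptp(((p-cc)@[-v[1],v[0]])[(s-h)*g>.035][((s-h)*g)[(s-h)*g>.035]<.08]) for g in(-1,1)])
        a=v if w[0]>w[1] else -v
        out.append([*mid,np.arctan2(a[1],a[0]),abs(w[0]-w[1])])
    return np.array(sorted(out,key=lambda e:-e[1])).reshape(-1,4)
def find():
    A,B=struts('top'),struts('scene');res=[]
    for a in A:
        k=[b for b in B if np.hypot(*(b[:2]-a[:2]))<.012]
        if not k: print('top only',a);continue
        b=k[0];dy=(b[2]-a[2]+np.pi)%(2*np.pi)-np.pi
        if abs(dy)>.2: print('direction clash',a,b)
        res.append([*((a[:2]+b[:2])/2),a[2]+dy/2 if abs(dy)<.2 else a[2]])
    return np.array(res)
HZ,GZ,GX=.20,.029,-.02
def plan(s,slot):
    """choose k so that q6 stays in range at pick and place"""
    for k in sorted((0,np.pi,-np.pi),key=abs):
        g=np.r_[s[:2]+GX*np.array([np.cos(s[2]),np.sin(s[2])]),GZ]
        a=r.solve_ik(g,q(s[2]+k));b=r.solve_ik(W(GX,slot,.086),q(o[2]+k))
        if a is not None and b is not None: yield k,g,a,b
def pickplace(s,slot):
    P=list(plan(s,slot)); k,g,a,b=min(P,key=lambda e:max(abs(e[2][5]),abs(e[3][5])))
    print('pick',g.round(4),'j6',round(a[5],2),round(b[5],2))
    r.reach([*g[:2],HZ],q(s[2]+k));command_gripper(.042)
    r.move_straight([*g[:2],.06],speed=.15)
    hit=r.move_straight(g,speed=.05,max_force=15);command_gripper(0,60)
    print('hit',hit,'w',r.read_state()['grip_width'])
    r.move_straight([*g[:2],HZ],speed=.1)
    print('lifted w',r.read_state()['grip_width'],r.read_state()['contact_force'])
    t=W(GX,slot,HZ);ya=o[2]+k
    r.reach([*g[:2],HZ],q(ya));r.move_straight(t,q(ya),speed=.2)
    print('above tray w',r.read_state()['grip_width'],'t',r.read_state()['time_s'])
def lower(slot):
    r.move_straight(W(GX,slot,.11),speed=.1)
    hit=r.move_straight(W(GX,slot,.071+GZ-.015),speed=.03,max_force=12)
    st=r.read_state();print('down hit',hit,st['eef_pos'][2],st['grip_width'],st['contact_force'])
    command_gripper(.042);r.move_straight(W(GX,slot,HZ),speed=.12)
def packed():
    """height & lateral position of things over the rails, tray frame"""
    for nm in('top','scene'):
        im,d,c=snap(nm);P=cloud(d,c).reshape(-1,3);dd=P[:,:2]-o[:2];cs,sn=np.cos(o[2]),np.sin(o[2]);x=dd@[cs,sn];y=dd@[-sn,cs];z=P[:,2]
        dark=im.reshape(-1,3).max(1)<95
        for sl in(.081,.027,-.027,-.081):
            n=(abs(y-sl)<.02)&(z>.05)&(z<.13)
            f=lambda lo,hi,mm:(lambda e:(len(e),)+((np.percentile(e[:,0],90).round(4),e[:,1].mean().round(4)) if len(e) else()))(np.c_[z,y][n&(x>lo)&(x<hi)&mm])
            print(nm,sl,'tube',f(-.058,-.035,dark),'rodside',f(.025,.055,z>.062),'blocks',f(-.106,-.092,dark),f(.092,.106,dark))
E
python3 - <<'E'
from act import *
S=find();print(S.round(4))
pickplace(S[0],.081)
im,_,_=snap('scene');save(im,'c1.png',(200,100,460,330),2.6)
E
```

```text
odd blob scene [ 0.72850248 -0.01065582] 0.1081051829005848
[[ 0.5124 -0.1075 -0.0754]
 [ 0.4848 -0.1654 -0.1595]
 [ 0.4937 -0.2482  3.0563]
 [ 0.4814 -0.3107  3.0054]]
pick [ 0.4925 -0.106   0.029 ] j6 -1.86 -1.27
hit False w 0.019879780102866215
lifted w 0.01990232951502071 [-0.03205122 -0.14801727 -1.32290919]
above tray w 0.0198894193068753 t 9.4833
```

View pics/c1.png

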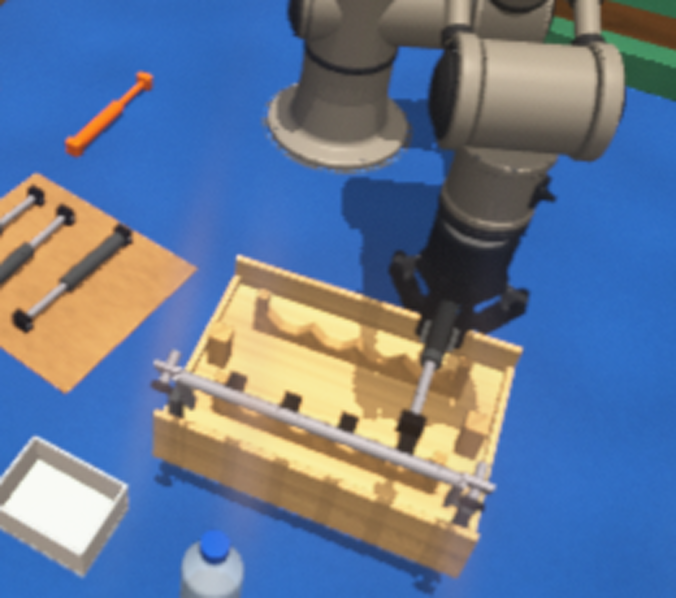

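The held strut is level, tube towards the robot, above slot +81. Lowering it now.

```bash
python3 - <<'E'
from act import *
lower(.081)
packed()
E
sed -i 's/HZ,GZ,GX=.20,.029/HZ,GZ,GX=.20,.0265/' act.py
python3 - <<'E'
from act import *
r.move_straight(W(-.02,.16,.22))
S=find();print(S.round(4))
im,_,_=snap('scene');save(im,'c2.png',(140,100,400,330),2.6)
E
```

```text
down hit True 0.08553110404490366 0.01996027401300347 [-0.76460883 -0.05585743  5.08293636]
top 0.081 tube (49, np.float64(0.084), np.float64(0.0769)) rodside (33, np.float64(0.0784), np.float64(0.0771)) blocks (36, np.float64(0.0858), np.float64(0.0772)) (30, np.float64(0.0863), np.float64(0.0775))
top 0.027 tube (0,) rodside (0,) blocks (0,) (0,)
top -0.027 tube (0,) rodside (0,) blocks (0,) (0,)
top -0.081 tube (0,) rodside (0,) blocks (0,) (0,)
scene 0.081 tube (47, np.float64(0.0843), np.float64(0.0816)) rodside (6, np.float64(0.078), np.float64(0.0804)) blocks (26, np.float64(0.0862), np.float64(0.0809)) (60, np.float64(0.0853), np.float64(0.0817))
scene 0.027 tube (0,) rodside (0,) blocks (0,) (0,)
scene -0.027 tube (0,) rodside (0,) blocks (0,) (0,)
scene -0.081 tube (0,) rodside (0,) blocks (0,) (0,)
odd blob scene [ 0.72824744 -0.0106169 ] 0.10673315565517176
[[ 0.485  -0.1653 -0.1608]
 [ 0.4943 -0.2482  3.0549]
 [ 0.4817 -0.3108  3.0053]]
```

View pics/c2.png

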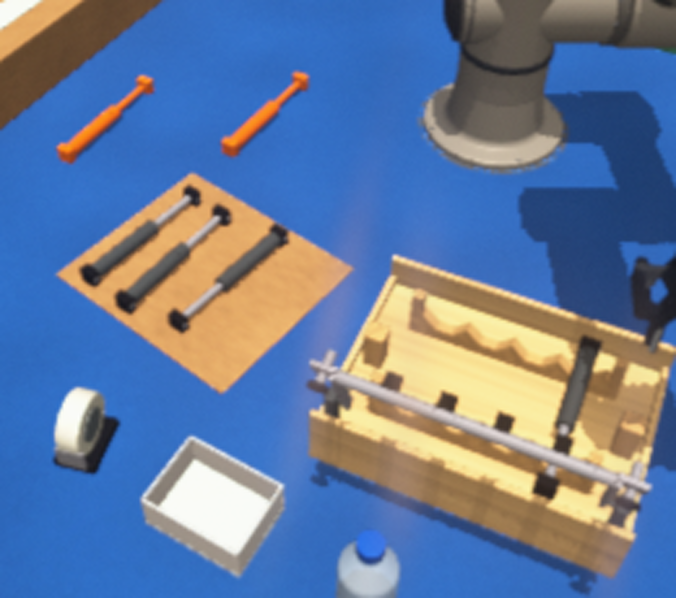

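Strut 1 is seated: tube top 84 mm and rod top 78 mm, level, in slot +81. Now the second one.

```bash
cat > nxt.py <<'E'
import sys
from act import *
slot=float(sys.argv[1])
S=find();print(S.round(4))
pickplace(S[0],slot)
if r.read_state()['grip_width']<.015: sys.exit('lost')
Z=struts  # check the held strut's pitch before lowering
im,d,c=snap('top');P=cloud(d,c).reshape(-1,3);dd=P[:,:2]-o[:2];cs,sn=np.cos(o[2]),np.sin(o[2]);x=dd@[cs,sn];y=dd@[-sn,cs]
m=(abs(y-slot)<.025)&(P[:,2]>.14)&(P[:,2]<.23);
for lo,hi in((-.12,-.09),(.03,.06),(.06,.09),(.09,.12)):
    e=m&(x>lo)&(x<hi);print(lo,hi,e.sum(),P[e,2].max().round(3) if e.any() else None,y[e].mean().round(4) if e.any() else None)
if x[m].max()<.08: sys.exit('check held strut')
lower(slot);packed()
st=r.read_state();print(st['time_s'])
E
python3 - <<'E'
import numpy as np
o=np.load('tray.npy');o[:2]+=-.0012*np.array([-np.sin(o[2]),np.cos(o[2])]);np.save('tray.npy',o)
E
python3 nxt.py .027
```

```text
odd blob scene [ 0.72845614 -0.0116901 ] 0.10717129673807188
[[ 0.4853 -0.1654 -0.1602]
 [ 0.4943 -0.2482  3.0559]
 [ 0.4824 -0.3109  3.0061]]
pick [ 0.4656 -0.1622  0.0265] j6 1.24 1.77
hit True w 0.019939874030050788
lifted w 0.019991437204284063 [-0.04491919 -0.07440023 -1.97528409]
above tray w 0.020350233224257587 t 22.6
-0.12 -0.09 34 0.206 0.0186
0.03 0.06 39 0.197 0.0229
0.06 0.09 45 0.201 0.0231
0.09 0.12 57 0.205 0.0221
down hit True 0.08415905429048484 0.019969353922179658 [-1.38989346 -0.41156052  5.50441457]
top 0.081 tube (0,) rodside (0,) blocks (0,) (2, np.float64(0.0818), np.float64(0.0686))
top 0.027 tube (46, np.float64(0.084), np.float64(0.0237)) rodside (35, np.float64(0.0797), np.float64(0.0263)) blocks (36, np.float64(0.0859), np.float64(0.0232)) (25, np.float64(0.0856), np.float64(0.0229))
top -0.027 tube (0,) rodside (0,) blocks (0,) (0,)
top -0.081 tube (0,) rodside (0,) blocks (0,) (0,)
scene 0.081 tube (48, np.float64(0.0834), np.float64(0.0828)) rodside (6, np.float64(0.0784), np.float64(0.0816)) blocks (26, np.float64(0.0858), np.float64(0.0826)) (61, np.float64(0.0858), np.float64(0.0831))
scene 0.027 tube (45, np.float64(0.0836), np.float64(0.028)) rodside (7, np.float64(0.0792), np.float64(0.0285)) blocks (30, np.float64(0.0854), np.float64(0.0284)) (56, np.float64(0.0857), np.float64(0.0287))
scene -0.027 tube (0,) rodside (0,) blocks (0,) (0,)
scene -0.081 tube (0,) rodside (0,) blocks (0,) (0,)
26.0833
```

Strut 2 is seated the same way. Next is strut 3, with the half turn.

```bash
sed -i 's/GZ,GX=.20,.0265/GZ,GX=.20,.028/' act.py; python3 nxt.py -.027
```

```text
odd blob scene [ 0.7283025  -0.01069559] 0.10755864181002202
[[ 0.4958 -0.2484  3.0544]
 [ 0.4811 -0.3107  3.0057]]
pick [ 0.5157 -0.2501  0.028 ] j6 1.07 -1.47
hit False w 0.019940480945258805
lifted w 0.019962095630882203 [-0.17049644 -0.05829353 -1.2375648 ]
above tray w 0.01981750186281729 t 37.3333
-0.12 -0.09 23 0.202 -0.0354
0.03 0.06 0 None None
0.06 0.09 15 0.196 -0.0292
0.09 0.12 63 0.201 -0.0306
down hit True 0.08455312979447212 0.01988689687460026 [-1.73801689  0.23987676  4.15498492]
top 0.081 tube (17, np.float64(0.0816), np.float64(0.0737)) rodside (0,) blocks (5, np.float64(0.0861), np.float64(0.0844)) (0,)
top 0.027 tube (2, np.float64(0.0831), np.float64(0.0306)) rodside (0,) blocks (0,) (0,)
top -0.027 tube (50, np.float64(0.0838), np.float64(-0.0296)) rodside (35, np.float64(0.0783), np.float64(-0.0277)) blocks (22, np.float64(0.0859), np.float64(-0.0291)) (36, np.float64(0.0864), np.float64(-0.0301))
top -0.081 tube (0,) rodside (0,) blocks (0,) (0,)
scene 0.081 tube (26, np.float64(0.0831), np.float64(0.0818)) rodside (6, np.float64(0.0785), np.float64(0.0816)) blocks (28, np.float64(0.0857), np.float64(0.0833)) (57, np.float64(0.0848), np.float64(0.0829))
scene 0.027 tube (42, np.float64(0.0838), np.float64(0.0279)) rodside (6, np.float64(0.0769), np.float64(0.0288)) blocks (30, np.float64(0.0855), np.float64(0.0279)) (58, np.float64(0.0857), np.float64(0.0288))
scene -0.027 tube (43, np.float64(0.0837), np.float64(-0.0253)) rodside (25, np.float64(0.0775), np.float64(-0.027)) blocks (15, np.float64(0.0857), np.float64(-0.0261)) (36, np.float64(0.0856), np.float64(-0.0246))
scene -0.081 tube (0,) rodside (0,) blocks (0,) (0,)
40.8167
```

```bash
python3 nxt.py -.081
python3 - <<'E'
from act import *
r.reach([.35,-.15,.3],q(0))
packed()
im,_,_=snap('scene');save(im,'c3.png',(140,100,400,330),2.6)
E
```

```text
odd blob scene [ 0.72806619 -0.00979305] 0.10727024223432707
[[ 0.482  -0.311   3.0035]]
pick [ 0.5018 -0.3137  0.028 ] j6 1.02 -1.58
hit False w 0.020025015294539702
lifted w 0.019983065704712467 [-0.13955578  1.18677051 -3.18664628]
above tray w 0.019969961854188284 t 52.525
-0.12 -0.09 10 0.204 -0.0926
0.03 0.06 0 None None
0.06 0.09 0 None None
0.09 0.12 46 0.203 -0.0826
down hit True 0.0845638169026697 0.020127923323113132 [-1.18082496  0.13502124  4.71200035]
top 0.081 tube (16, np.float64(0.0815), np.float64(0.0722)) rodside (0,) blocks (8, np.float64(0.086), np.float64(0.0764)) (0,)
top 0.027 tube (15, np.float64(0.0804), np.float64(0.019)) rodside (0,) blocks (14, np.float64(0.0873), np.float64(0.0248)) (0,)
top -0.027 tube (45, np.float64(0.0844), np.float64(-0.0301)) rodside (0,) blocks (8, np.float64(0.0849), np.float64(-0.0224)) (0,)
top -0.081 tube (53, np.float64(0.0846), np.float64(-0.0822)) rodside (0,) blocks (28, np.float64(0.0855), np.float64(-0.0818)) (12, np.float64(0.0848), np.float64(-0.0901))
scene 0.081 tube (22, np.float64(0.0845), np.float64(0.0814)) rodsi
[... 1793 characters left out ...]
oat64(0.0837)) (61, np.float64(0.0853), np.float64(0.0828))
scene 0.027 tube (17, np.float64(0.0847), np.float64(0.0255)) rodside (7, np.float64(0.0789), np.float64(0.0289)) blocks (29, np.float64(0.0861), np.float64(0.0275)) (57, np.float64(0.0856), np.float64(0.0289))
scene -0.027 tube (20, np.float64(0.0834), np.float64(-0.0245)) rodside (27, np.float64(0.0781), np.float64(-0.0269)) blocks (12, np.float64(0.0848), np.float64(-0.0252)) (40, np.float64(0.0859), np.float64(-0.0248))
scene -0.081 tube (5, np.float64(0.08), np.float64(-0.0716)) rodside (27, np.float64(0.0787), np.float64(-0.0807)) blocks (19, np.float64(0.085), np.float64(-0.0802)) (19, np.float64(0.0842), np.float64(-0.0827))
```

View pics/c3.png

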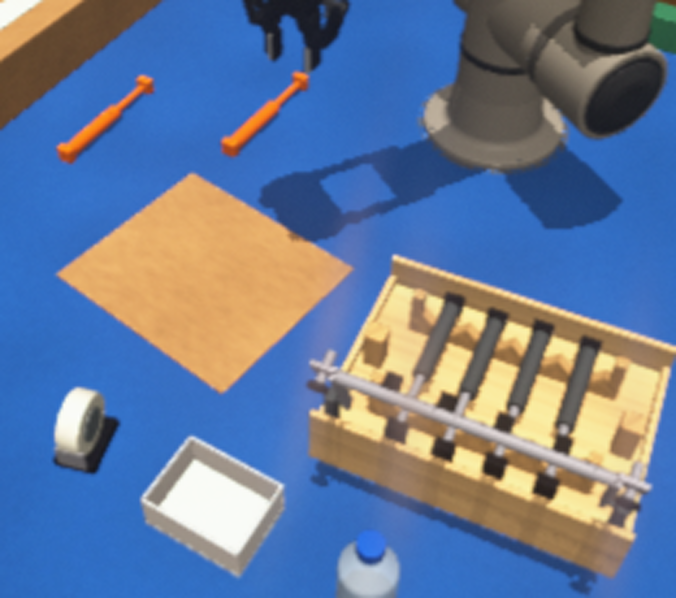

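All four struts are level, tube near the robot, one per slot (81, 27, −27, −81). Next I'll push the bar: first from behind towards the robot, then down along its arc from above.

```bash
cat > bar.py <<'E'
from act import *
TE=r.tip_extent
def T(x,y,tipz): return W(x,y,tipz+TE)
def bar(a): return .11-.11*np.cos(a),.105+.11*np.sin(a)
def barz():
    for nm in('top','scene'):
        im,d,c=snap(nm);P=cloud(d,c).reshape(-1,3);dd=P[:,:2]-o[:2];cs,sn=np.cos(o[2]),np.sin(o[2]);x=dd@[cs,sn];y=dd@[-sn,cs]
        for lo,hi in((-.125,-.1),(-.067,-.045),(.045,.067),(.1,.125)):
            m=(y>lo)&(y<hi)&(P[:,2]>.096)&(x>-.04)&(x<.25)
            if m.any():print(nm,(lo+hi)/2,m.sum(),'x',np.median(x[m]).round(4),'top z',np.percentile(P[m,2],95).round(4))
E
python3 - <<'E'
from bar import *
command_gripper(0,60)
Q=q(o[2])
r.reach(T(-.02,0,.28),Q);r.move_straight(T(.215,0,.28),Q,speed=.2)
print('behind',r.move_straight(T(.215,0,.19),speed=.1,max_force=8))
print(r.move_straight(T(.09,0,.19),speed=.08,max_force=25),r.read_state()['contact_force'])
barz()
print(r.read_state()['time_s'])
E
```

```text
behind False
False [-0.74402401  0.73149682 -0.08920186]
top -0.1125 75 x 0.0697 top z 0.2186
top -0.056 1024 x 0.0746 top z 0.5781
top 0.056 392 x 0.077 top z 0.5501
top 0.1125 76 x 0.0705 top z 0.2178
scene -0.1125 80 x 0.0711 top z 0.2172
scene -0.056 1030 x 0.0733 top z 0.5768
scene 0.056 862 x 0.1028 top z 0.5502
scene 0.1125 97 x 0.0725 top z 0.2171
64.4167
```

The bar is now at about 1.2 rad. Next I push it down along its arc.

Run:
```python
from bar import *
Q=q(o[2])
r.move_straight(T(.11,0,.19));r.move_straight(T(.11,0,.25))
x,z=bar(1.2);r.move_straight(T(x-.002,0,z+.03))
for a in np.arange(1.15,.04,-.11):
    x,z=bar(a);s=r.move_straight(T(x-.002,0,z+.0065),speed=.08,max_force=30)
    if s: print('stop',a,r.read_state()['contact_force']);break
r.move_straight(T(0,0,.135),speed=.05)
s=r.move_straight(T(0,0,.107),speed=.02,max_force=20);print('final',s,r.read_state()['eef_pos'][2]-.025,r.read_state()['contact_force'])
r.move_straight(T(0,0,.2));barz();print(r.read_state()['time_s'])
r.move_straight(T(-.15,0,.3))
im,_,_=snap('scene');save(im,'c4.png',(240,180,400,310),4.5)
```

```text
stop 1.15 [-3.27965748 -0.64301487  7.29134163]
final True 0.11186336803264235 [-1.01433595 -0.97962908  5.77159209]
top -0.1125 66 x 0.0038 top z 0.1161
top -0.056 760 x 0.0035 top z 0.5588
top 0.056 276 x 0.0023 top z 0.5596
top 0.1125 41 x 0.0002 top z 0.1151
scene -0.1125 71 x 0.0046 top z 0.1148
scene -0.056 508 x 0.0266 top z 0.5582
scene 0.056 650 x 0.022 top z 0.5584
scene 0.1125 83 x 0.0045 top z 0.1143
70.1583
```

View pics/c4.png

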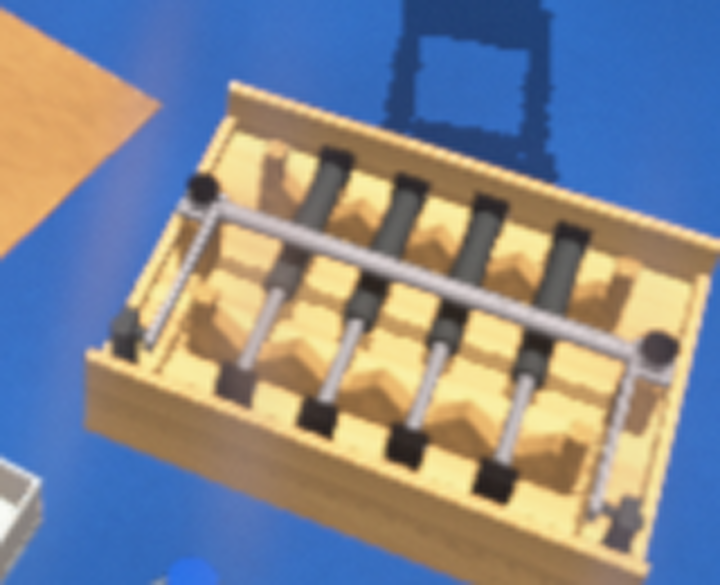

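The bar is fully down: it stopped firm with its top at 111.9 mm, against 112 expected. The pin heads show at crop (203,188) and (658,350). Now pressing them.

Run:
```python
from bar import *
Q=q(o[2])
for y in(.146,-.146):
    r.move_straight(T(.002,y,.2),Q);r.move_straight(T(.002,y,.132),speed=.1)
    s=r.move_straight(T(.002,y,.1115),speed=.02,max_force=28);st=r.read_state()
    print(y,s,'tip z',st['eef_pos'][2]-.025,st['contact_force'])
    r.hold(.2);r.move_straight(T(.002,y,.2))
r.move_straight(T(-.1,-.1,.3));r.reach([.35,-.15,.35],q(0))
barz()
for nm in('top','scene'):
    im,d,c=snap(nm);P=cloud(d,c).reshape(-1,3);dd=P[:,:2]-o[:2];cs,sn=np.cos(o[2]),np.sin(o[2]);x=dd@[cs,sn];y=dd@[-sn,cs]
    for s in(1,-1):
        m=np.hypot(x-.002,y-s*.146)<.008;print(nm,s,np.median(P[m,2]).round(4))
save(im,'c5.png',(240,180,400,310),4.5);packed();print(r.read_state()['time_s'])
```

```text
0.146 False tip z 0.11379286351247819 [-5.62405463 -2.72162375 16.65045478]
-0.146 False tip z 0.1137012470981304 [-6.24957847 -0.23897649 20.70071347]
top -0.1125 70 x 0.0042 top z 0.1144
top -0.056 85 x 0.2417 top z 0.1296
top 0.056 37 x -0.0011 top z 0.1154
top 0.1125 65 x 0.0042 top z 0.1144
scene -0.1125 70 x 0.0042 top z 0.114
scene -0.056 54 x 0.004 top z 0.132
scene 0.056 42 x 0.0018 top z 0.1142
scene 0.1125 84 x 0.0045 top z 0.1151
top 1 0.1149
top -1 0.1138
scene 1 0.107
scene -1 0.1134
top 0.081 tube (21, np.float64(0.0833), np.float64(0.0733)) rodside (33, np.float64(0.0783), np.float64(0.0786)) blocks (33, np.float64(0.0862), np.float64(0.0775)) (30, np.float64(0.0855), np.float64(0.0793))
top 0.027 tube (18, np.float64(0.082), np.float64(0.0201)) rodside (35, np.float64(0.0781), np.float64(0.0266)) blocks (36, np.float64(0.0866), np.float64(0.0232)) (25, np.float64(0.0863), np.float64(0.0226))
top -0.027 tube (20, np.float64(0.0821), np.float64(-0.0334)) rodside (35, np.float64(0.0793), np.float64(-0.0279)) blocks (22, np.float64(0.0859), np.float64(-0.029)) (36, np.fl
[... 408 characters left out ...]
.0818)) (55, np.float64(0.0853), np.float64(0.0833))
scene 0.027 tube (20, np.float64(0.0835), np.float64(0.0263)) rodside (34, np.float64(0.078), np.float64(0.0273)) blocks (27, np.float64(0.0854), np.float64(0.0288)) (53, np.float64(0.085), np.float64(0.0287))
scene -0.027 tube (19, np.float64(0.0834), np.float64(-0.0243)) rodside (37, np.float64(0.0784), np.float64(-0.0273)) blocks (12, np.float64(0.0863), np.float64(-0.0248)) (39, np.float64(0.085), np.float64(-0.0247))
scene -0.081 tube (6, np.float64(0.0798), np.float64(-0.072)) rodside (32, np.float64(0.0778), np.float64(-0.0809)) blocks (19, np.float64(0.0854), np.float64(-0.079)) (21, np.float64(0.0848), np.float64(-0.0826))
83.7333
```

View pics/c5.png

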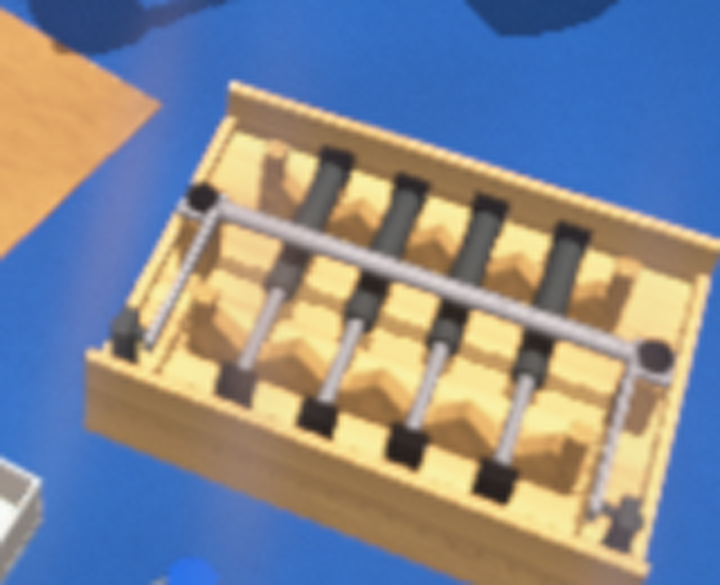

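Both pins are home. The tip ended at 113.8 mm against the 114 mm stop, with the force rising to 17–21 N, and both heads have visibly dropped. The bar is down and the struts are level.

```bash
python3 -c "
from h import *
print(r.finish_job())"
```

```text
the job is handed in; nothing more can be done
None
```

All four struts are packed level in their own notch pairs with the tube on the near rail, the bar is fully down, both pins are pressed home, and the job is handed in at about 84 s of the 210 s allowed.

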